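# Put the pan scraper away in its slanting slot and shut the flap

## Task

Put the black pan scraper away without dropping it: it lies sunk in one of the two channels of the concrete ledge, so slide it well out over the ledge's front edge while it still lies in the channel, get hold of the overhanging square end, and push it rounded end first into the slot of the white slanting holder until it is fully home. Then swing the holder's flap up until it is fully shut over the slot and let go; leave the soap bar and the tumbler where they are.

Things in the scene. Friction and masses are not known exactly. Their poses are not given: they have to be found in the camera images.
- ledge: Grey concrete ledge, fixed, 230 deep (x), 60 mm high, spanning y -220 to +110. Origin on its underside, at the front edge (nearest the robot), midway between its channels; x runs back into the ledge, z up. Two straight channels along x, centred at y = +60 and -60, 72 mm wide, 6 mm deep (floor at z = 54), open at the front edge (x = 0), closed at x = 212.
- scraper: Flat black plastic pan scraper, loose, 60 g: 120 long (x), 60 wide (y), 5 mm thick. Origin at the centre of its underside. The end at -x is square, that at +x has corners of 12 mm radius. It starts flat in either channel of the ledge, top 1 mm below the ledge's top, long sides along the channel, square end towards the front edge and 5 to 65 mm behind it.
- scraper_tail (a point): Middle of the scraper's square end, at half its thickness (60 mm from its centre). Axes as the scraper's.
- scraper_nose (a point): Middle of the scraper's rounded end, at half its thickness. Axes as the scraper's.
- slot: Slot in the holder. Origin at the centre of its mouth, 115 mm above the work surface; x points into the slot, away from the robot and 0.55 rad (31.5 degrees) downward; y along the slot's width; z square to the slot, upward. 64 wide (y), 8 high (z; the first 8 mm flared to 18 high), 112 deep to a solid stop: the scraper fully home sticks out 8 mm. A spring roller 70 mm inside presses on it with 4 N, so it must be pushed home (5 to 10 N).
- flap (a joint): White plastic flap hinged along y below the slot: 0 is shut (parallel to the face, 14 mm clear of it, over the slot); it grows as it opens towards the robot and down, to a stop at 1.8 rad. It starts open at 1.6 to 1.8, about at right angles to the face, below the path into the slot. A stiff light hinge (0.02 N m of friction): the flap stays where it is left.
- flap_hinge (a point): Middle of the flap's hinge axis, at x = -15.5, z = -34 mm in the slot's frame; axes as the slot's. Fixed.
- flap_tip (a point): Middle of the flap's free edge, 56 mm from the hinge axis; the flap is 78 mm wide (y) and 3 mm thick, centred on the hinge axis. This frame's z points from the hinge to the free edge, its -x to the flap's outer side (underside when open).
- soap: Cream soap bar, loose, 80 x 54 x 24 mm, lying in the other channel. Origin at the centre of its underside. Leave alone.
- tumbler: Steel tumbler, loose, 66 mm across, 100 mm high, standing between ledge and holder. Origin at the centre of its underside. Leave alone.
- soapbox: White flip-top soap box 100 x 70 x 49 mm, fixed on the ledge's corner at about x 150, y -170 of the ledge. Origin under its centre. Not needed.
- holder: White slanting holder, fixed: a block 140 long, 92 wide, 60 mm thick on a foot, like a knife block. In the slot's frame it fills x 0 to 140, y -46 to 46, z -38 to 22, and a rubber flap stop of 8 mm diameter stands out 13.5 mm at y 0, z 17. The holder's own origin is on the work surface straight below the slot's mouth, x level and away from the robot.
Things that resemble listed ones, but are neither listed nor needed, are in the scene too. What is meant by the scraper is not pink or yellow, and is the smaller of those in its own colour.

How it is judged (in metres and radians):
On the way, in this order (a step that is already met when the one before it is completed fails the run):
1. the scraper, still lying flat in its channel, overhangs the ledge's front edge by at least 30 mm (x of scraper_tail in the frame of ledge below -0.03 m and x of scraper_nose in the frame of ledge above 0.01 m and z of scraper in the frame of ledge between 0.051 and 0.058 m and angle between scraper's own z axis and vertical below 0.1 rad), for 0.2 s.
2. the scraper's rounded end is at least 20 mm inside the slot (x of scraper_nose in the frame of slot above 0.02 m and y of scraper_nose in the frame of slot between -0.006 and 0.006 m and z of scraper_nose in the frame of slot between -0.005 and 0.005 m).
3. the scraper is fully home in the slot (square end out by at most 11 mm) (x of scraper_tail in the frame of slot above -0.011 m and distance between scraper_tail and slot below 0.013 m and angle between the x axis of scraper and the x axis of slot, either way round below 0.1 rad), for 0.2 s.
At the end, for the whole second after the job is handed in: The scraper is in the slot, rounded end first, fully home (square end out by at most 11 mm) and at rest, and the flap is shut to within 0.1 rad (all of step 3 and x of scraper_nose in the frame of slot above 0.1 m and value of joint flap below 0.1 rad and linear speed of scraper below 0.01 m/s); the robot touches nothing.
It fails at once if the soap or the tumbler is moved by more than 30 mm (distance of any of soap, tumbler from where it was at the start of the episode above 0.03 m).
It fails at once if the scraper falls to the work surface (height (world z) of scraper below 0.03 m).
It also fails if it takes over 72 s, if anything falls off the work surface, if the arm or the gripper's body presses on something with over 40 N, if the wrist force passes 120 N, or if a joint passes its speed limit or range.

## Robot

A 6-joint arm with a two-finger parallel gripper is mounted at the origin on the work surface. World frame = base frame: x ahead of the robot, y to its left, z up, the work surface at z = 0. Lengths are in m, angles in degrees, forces in N, time in s.
With the tool pointing down it reaches from about 0.425 to 0.95 m from the base axis. Payload 14.7 kg.
Tool frame: the origin (TCP) lies on the centre line of the jaws, within the pads' length; the fingertips stand 25 mm ahead of it and the grasp point (between the pads) lies 6 mm ahead of it; z points along the fingers, y is the line along which they close (so a half turn about z gives the same grasp; the last joint's range is limited). The gripper opens to 85 mm and grips with 20 to 120 N. Pads are 22 mm wide; open, the fingers measure 114 mm over their backs; the gripper's body (76 mm by 85 mm) begins 54 mm behind the grasp point. The pads swing forward as they close: fully open they stand 13 mm farther back than shut.
Start: joints at [-71.31, 27.513, 91.461, -0, 61.026, -2.67], TCP at [0.237, -0.605, 0.256] pointing down, gripper open.
Joint ranges: [-157.49, 157.49], [-46.99, 117.5], [13.45, 153.17], [-89.5, 269.5], [5.16, 153.95], [-167.48, 167.48]. Speed limits (degrees/s): [108.29, 108.29, 136.94, 172.46, 172.46, 172.46].

## Interface

Orientations are given as [roll, pitch, yaw] about the fixed x, y, z axes, in that order (R = Rz(yaw) Ry(pitch) Rx(roll)).
In Python, from rig import robot, hand, solve_ik, imaging, workorder gives the robot as it stands. Calls block until the motion is done:
- robot.move_pose(position, orientation): joint-space move of the TCP to a pose.
- robot.servo_line(position, orientation=None, velocity=0.15, force_limit=None): straight line of the TCP; orientation=None keeps the orientation; velocity is the mean speed in m/s. With force_limit (N) it stops when the force on the tool has changed by that much, and returns True; else False.
- robot.movej(angles): joint-space move.
- hand.move_gripper(opening): finger opening in m; the grip force is fixed at half the most; returns when the fingers have stopped.
- robot.pause(seconds).
- solve_ik(position, orientation): joint angles nearest the present ones, or None.
- imaging.camera(name): name is "side" or "top"; returns the picture (420x560x3 uint8, red, green, blue); there is no depth.
- imaging.camera_model(name): a dict with "camera_matrix" (3x3 intrinsics, pixels), "rvec" (rotation vector, rad) and "tvec" (3), from world to camera coordinates, as OpenCV has them. Camera axes: x right, y down, z forward; pixel columns grow to the right and rows downward; lengths in m; the calibration is good to about 2 mm. A picture is of the moment at which its call begins. camera_model takes no time and is no camera call.
A pose or a line that the arm cannot do raises robot.IKError and nothing moves.
- workorder.finish_job(): hands the job in; it is judged then, once.
Readings, each from a call of its own:
- robot.current_time(): time.
- robot.current_joint_pos(): joint angles.
- robot.current_dq(): joint speeds.
- robot.current_joint_efforts(): joint torques, N m.
- robot.current_tcp_pos(): TCP position.
- robot.current_tcp_rot(): TCP orientation.
- robot.current_wrist_force(): force on the tool from outside, world axes, zero at the start.
- robot.current_wrist_torque(): the same for the moment, N m.
- robot.current_grip_width(): finger opening in m.
- robot.current_grasp_force(): force on a finger pad.
Only numpy, scipy, OpenCV 4.12 (cv2) and the standard library are available. Lean on these libraries where they do the work, as an engineer would, in place of code of your own. Each camera call takes 0.05 s, during which the arm holds its last target. There are 200 camera calls.

## Working session

There is one attempt and no reset: what is moved stays moved. The work goes in short steps, each a Python script; the robot and the scene stay as the last script left them, time stands still between calls to the robot, and variables do not carry over. Pictures are saved under pics/ and viewed, at most 10 in all, crops included, and the job is handed in when it is done.

```bash
mkdir -p pics; ls; python3 - <<'E'
from rig import robot, hand, solve_ik, imaging, workorder
import cv2
for n in("side","top"):
    cv2.imwrite(f"pics/{n}0.png",imaging.camera(n)[:,:,::-1]); m=imaging.camera_model(n); print(n,m)
print(robot.current_time(),robot.current_tcp_rot())
E
```

```text
pics
side {'camera_matrix': array([[427.38024068,   0.        , 282.61104258],
       [  0.        , 427.38024068, 200.30684757],
       [  0.        ,   0.        ,   1.        ]]), 'rvec': array([ 0.28645402, -2.79399784,  1.24558386]), 'tvec': array([0.44358594, 0.18055954, 1.03106075])}
top {'camera_matrix': array([[396.87610915,   0.        , 276.97943557],
       [  0.        , 396.87610915, 203.44364678],
       [  0.        ,   0.        ,   1.        ]]), 'rvec': array([ 2.16043468, -2.16152687,  0.17919241]), 'tvec': array([-0.06801849,  0.47194735,  0.85142508])}
0.1 [-1.79936056e+02 -3.88875437e-03  2.13593593e+01]
```

View pics/side0.png

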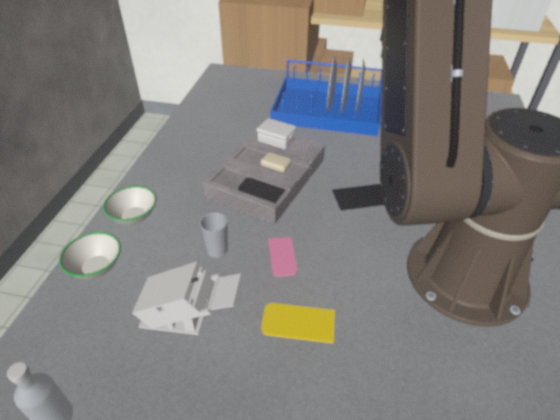

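View pics/top0.png

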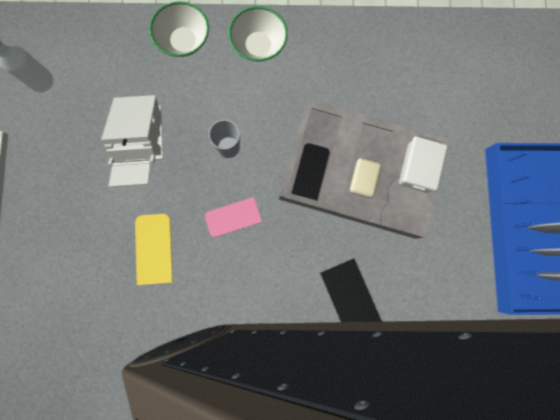

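Black candidates in the top picture are the one in the ledge channel at (311,171) and a larger one on the table at (350,290). The pink (232,217) and yellow (153,249) ones are excluded. The one in the channel is smaller and sunk in the ledge, so it fits. I'll confirm it in an enlarged crop.

```bash
python3 - <<'E'
import cv2,numpy as np
t=cv2.imread("pics/top0.png");s=cv2.imread("pics/side0.png")
a=cv2.resize(t[95:245,270:470],None,fx=4,fy=4,interpolation=cv2.INTER_CUBIC);cv2.imwrite("pics/c1.png",a)
b=cv2.resize(t[85:195,90:190],(400,440),interpolation=cv2.INTER_CUBIC)
c=cv2.resize(s[250:360,125:255][:, :],(400,338),interpolation=cv2.INTER_CUBIC)
c=cv2.copyMakeBorder(c,0,102,0,0,cv2.BORDER_CONSTANT)
cv2.imwrite("pics/c2.png",np.hstack([b,c]))
E
```

```text
(no output)
```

View pics/c1.png

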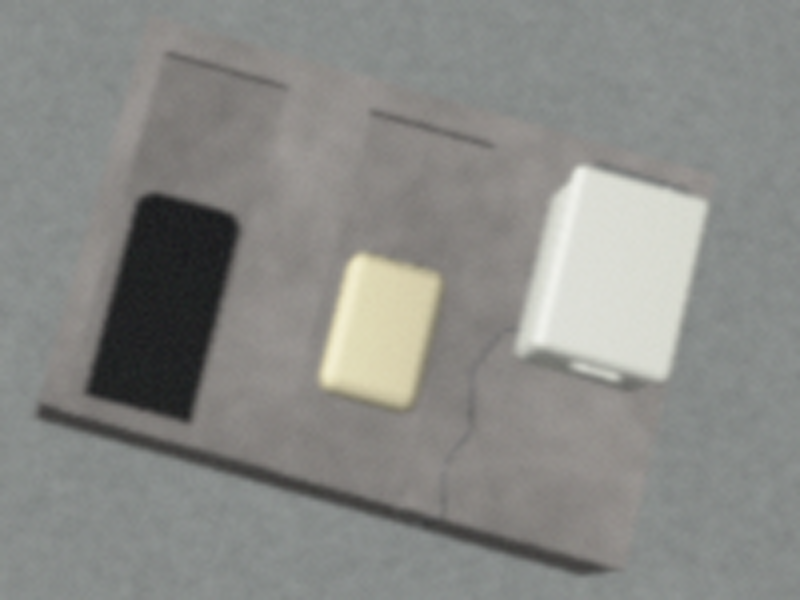

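View pics/c2.png

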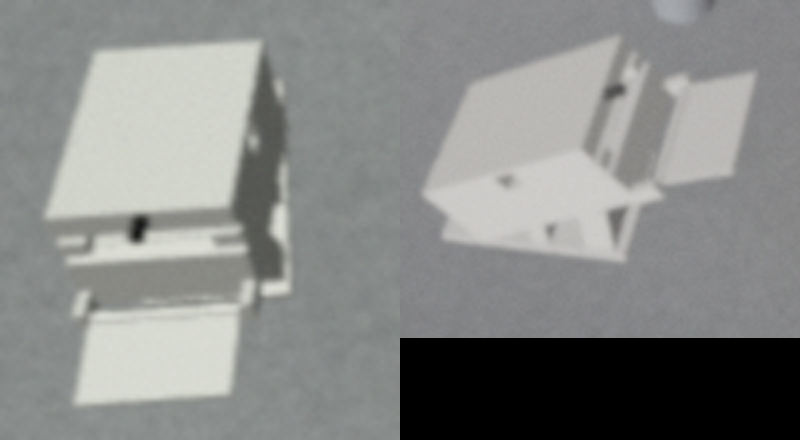

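The crop confirms it: the black scraper in the +y channel has its rounded end at the back and its square end at c1 (87,395)–(190,421). The soap is in the other channel. Next I'll fit the poses from the corners.

```bash
cat > h.py <<'E'
from rig import robot, hand, solve_ik, imaging, workorder
import cv2, numpy as np
from scipy.optimize import least_squares
from scipy.spatial.transform import Rotation as R
TH=0.55
def proj(n,P):
    m=imaging.camera_model(n)
    return cv2.projectPoints(np.float64(P).reshape(-1,1,3),m["rvec"],m["tvec"],m["camera_matrix"],None)[0][:,0]
def place(p,P): # planar pose x,y,yaw applied to local points (m)
    return R.from_euler('z',p[2]).apply(np.atleast_2d(P))+[p[0],p[1],0]
def slot2h(P): return R.from_euler('y',TH).apply(np.atleast_2d(P))+[0,0,.115]
def fit(obs,p0,f=place,loss='soft_l1'):
    g=lambda p:np.concatenate([(proj(n,f(p,P))-px).ravel() for n,P,px in obs])
    r=least_squares(g,p0,loss=loss); return r.x,np.round(g(r.x),1)
E
cat > m.py <<'E'
from h import *
mm=lambda a:np.array(a,float)/1000
c1=lambda a:(np.array(a,float)+.5)/4-.5+[270,95]
c2=lambda a:(np.array(a,float)+.5)/4-.5+[90,85]
c3=lambda a:(np.array(a,float)-[400,0]+.5)/[400/130,338/110]-.5+[125,250]
L=mm([[0,110,60],[0,-220,60],[230,110,60],[230,-220,60],[212,96,60],[212,24,60],[212,-24,60],[212,-96,60]])
lp,r=fit([("top",L,c1([[40,405],[620,567],[150,15],[715,175],[165,53],[290,88],[370,112],[495,147]]))],[.6,-.1,0]); print("ledge",lp,r)
im=cv2.imread("pics/top0.png"); k=(im.max(2)<55).astype(np.uint8); k[:, :285]=0;k[:,335:]=0;k[:140]=0;k[205:]=0
ct=max(cv2.findContours(k,0,1)[0],key=cv2.contourArea); rr=cv2.minAreaRect(ct); print(rr)
# scraper from outline corners (square) + sides
S=mm([[-60,30,59],[-60,-30,59],[60,0,59],[48,30,59],[48,-30,59]])
sp,r=fit([("top",S,c1([[87,395],[190,421],[189,201],[137,206],[240,228]]))],[*lp[:2],lp[2]]); print("scr",sp,r)
print("tail in ledge",R.from_euler('z',-lp[2]).apply(place(sp,mm([-60,0,0]))-[*lp[:2],0])*1000, np.degrees(sp[2]-lp[2]))
H=mm([[0,46,22],[0,-46,22],[140,46,22],[140,-46,22]])
f=lambda p,P:place(p,slot2h(P))
hp,r=fit([("top",H,c2([[45,217],[230,205],[97,50],[262,40]])),("side",H,c3([[582,150],[620,37],[422,193],[470,85]]))],[.65,.3,0],f); print("holder",hp,r)
g=lambda p,P:f(hp,mm([-15.5,0,-34])+np.c_[-np.sin(p[0])*.056*np.ones(2),[.039,-.039],np.cos(p[0])*.056*np.ones(2)])
print("flap",fit([("top",np.zeros((2,3)),c2([[75,405],[230,393]])),("side",np.zeros((2,3)),c3([[735,177],[755,72]]))],[1.7],g))
np.savez("p.npz",lp=lp,sp=sp,hp=hp)
E
python3 m.py
```

```text
ledge [ 0.45511141 -0.17784063 -0.27924926] [-0.6 -0.3  1.4  1.1 -0.2  0.3  0.3  0.2 -0.1 -0.1 -0.4 -0.2  0.2 -0.4
 -0.  -0.4]
((310.703857421875, 170.9192352294922), (25.522384643554688, 51.92182922363281), 15.255120277404785)
scr [ 0.54233608 -0.14267724 -0.25414486] [-0.2 -0.6  0.8 -0.2  0.6 -0.3 -0.8  0.2 -0.3  1.4]
tail in ledge [[14.17249831 56.33723282  0.        ]] 1.4383756902779825
holder [0.58014327 0.24046441 0.07459845] [-0.5 -0.2 -0.3 -0.3 -0.7 -0.4 -0.2 -0.5  0.  -0.4  0.8 -0.8  0.2  0.2
  0.7 -0.5]
flap (array([1.69502834]), array([-0.3, -0. ,  0.1,  0.2, -0.1, -1.8,  1.3,  0.4]))
```

```bash
cat > s1.py <<'E'
from h import *
p=np.load("p.npz"); lp=p["lp"]; yw=np.degrees(lp[2])
L=lambda x,y,z:place(lp,[x,y,z])[0]
O=[180,0,yw]
robot.move_pose(L(.165,.059,.16),O)
hand.move_gripper(0.0)
robot.servo_line(L(.165,.059,.09),O,.15)
print("floor",robot.servo_line(L(.165,.059,.074),O,.03,force_limit=4))
z=robot.current_tcp_pos()[2]; print("z",z,robot.current_wrist_force())
robot.servo_line(L(.165,.059,z+.0018),O,.05)
robot.servo_line(L(.140,.059,z+.0018),O,.1)
print(robot.servo_line(L(.084,.059,z+.0018),O,.06,force_limit=25),robot.current_wrist_force())
robot.pause(.3)
robot.servo_line(L(.100,.059,z+.0018),O,.15)
robot.servo_line(L(.13,.059,.17),O,.25)
hand.move_gripper(0.085)
robot.move_pose(L(.17,-.12,.3),O)
cv2.imwrite("pics/top1.png",imaging.camera("top")[:,:,::-1]);cv2.imwrite("pics/side1.png",imaging.camera("side")[:,:,::-1])
t=cv2.imread("pics/top1.png");s=cv2.imread("pics/side1.png")
cv2.imwrite("pics/v1.png",np.hstack([cv2.resize(t[130:230,250:350],(400,400),interpolation=cv2.INTER_CUBIC),cv2.resize(s[150:250,200:300],(400,400),interpolation=cv2.INTER_CUBIC)]))
print(robot.current_time())
E
python3 s1.py
```

```text
floor True
z 0.07903020157020675 [-0.54605312 -0.03304328 11.95950478]
False [-0.04292611  0.08031923 -0.64867063]
8.6583
```

View pics/v1.png

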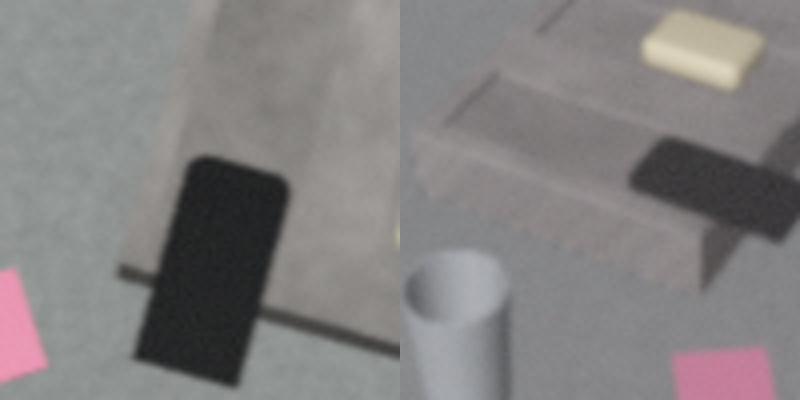

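The scraper now overhangs the ledge by about 46 mm. Its tail corners are at v1 (133,357) and (240,386), and its nose is at (238,163). Next I'll fit its pose, grasp it by the sides, and carry it to a pre-insert pose.

```bash
cat > s2.py <<'E'
from h import *
p=np.load("p.npz"); lp,hp=p["lp"],p["hp"]
mm=lambda a:np.array(a,float)/1000
c=lambda a:(np.array(a,float)+.5)/4-.5+[250,130]
S=mm([[-60,30,59],[-60,-30,59],[60,0,59]])
sp,r=fit([("top",S,c([[133,357],[240,386],[238,163]]))],[.5,-.13,lp[2]]); print(sp,r)
print("tail in ledge",R.from_euler('z',-lp[2]).apply(place(sp,mm([-60,0,0]))-[*lp[:2],0])*1000,np.degrees(sp[2]-lp[2]))
yw=np.degrees(sp[2]); O=[180,0,yw]; a,h=.014,.008
T=lambda z:place(sp,[-.06+a,0,z])[0]
yh=np.degrees(hp[2]); OH=[180,np.degrees(TH),yh]
slot=lambda x,y,z:place(hp,slot2h([x,y,z]))[0]
for x in(-.18,-.10,-.027): print(solve_ik(slot(x+a,0,h),OH))
print(solve_ik(slot(-.06,0,-.055),[0,90,0]),solve_ik(slot(-.08,0,-.06),(R.from_euler('ZY',[hp[2],TH+np.pi/2])).as_euler('xyz',degrees=True)))
robot.move_pose(T(.17),O)
robot.servo_line(T(.0565+h),O,.12)
hand.move_gripper(0.05); print("grip",robot.current_grip_width(),robot.current_grasp_force(),robot.current_tcp_pos(),T(.0645))
robot.servo_line(T(.09),O,.08); robot.servo_line(T(.26),O,.25)
print(robot.current_grip_width(),robot.current_grasp_force())
robot.move_pose(slot(-.20+a,0,h),OH)
cv2.imwrite("pics/top2.png",imaging.camera("top")[:,:,::-1]);cv2.imwrite("pics/side2.png",imaging.camera("side")[:,:,::-1])
t=cv2.imread("pics/top2.png");s=cv2.imread("pics/side2.png")
cv2.imwrite("pics/v2.png",np.hstack([cv2.resize(t[80:230,80:230],(400,400),interpolation=cv2.INTER_CUBIC),cv2.resize(s[200:350,120:270],(400,400),interpolation=cv2.INTER_CUBIC)]))
print(robot.current_time(),robot.current_grip_width())
E
python3 s2.py
```

```text
[ 0.4846583  -0.12383735 -0.25276123] [-0.2  0.3  0.   0.   0.2 -0.4]
tail in ledge [[-46.4617665   58.46636191   0.        ]] 1.5176520406568597
[ 18.74604223  34.90868625  93.67904667   7.57647365  82.17586762
 101.37178003]
[ 17.41731699  42.27831754  85.25473121   6.87220112  83.35371194
 100.45926678]
[16.39755148 49.07180098 76.34747924  6.32140963 85.54764649 99.88482428]
[ 50.54452555  80.04237113 139.64924385 237.65320774 113.94450272
 122.65314606] [ 42.40652712  51.06112901 149.18560189 213.01868335  75.02923266
 102.77924281]
grip 0.05788965963868584 62.96762466430664 [ 0.44046571 -0.1124453   0.06492147] [ 0.44011993 -0.11233375  0.0645    ]
0.05850791928130488 64.10308599472046
13.9 0.05796486142887272
```

View pics/v2.png

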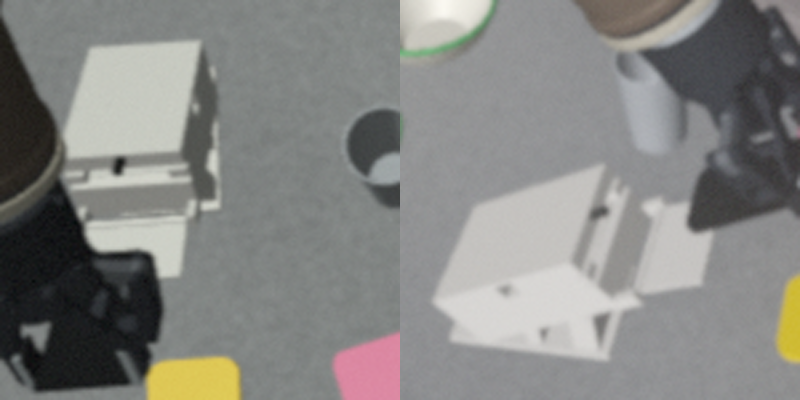

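```bash
cat > s3.py <<'E'
from h import *
hp=np.load("p.npz")["hp"]
S=np.array([[-.2,.03,0],[-.2,-.03,0],[-.092,-.03,0],[-.0835,-.0265,0],[-.08,-.018,0],[-.08,.018,0],[-.0835,.0265,0],[-.092,.03,0]])
out=[]
for n,(x,y) in(("top",(85,150)),("side",(215,210))):
    im=cv2.imread(f"pics/{n}2.png"); im=cv2.convertScaleAbs(im,alpha=2,beta=20)
    k=cv2.resize(im[y:y+100,x:x+100],(400,400),interpolation=cv2.INTER_CUBIC)
    q=(proj(n,place(hp,slot2h(S)))-[x,y]+.5)*4-.5
    cv2.polylines(k,[np.int32(q)],True,(0,0,255),1); out.append(k)
cv2.imwrite("pics/v3.png",np.hstack(out))
E
python3 s3.py
```

```text
(no output)
```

View pics/v3.png

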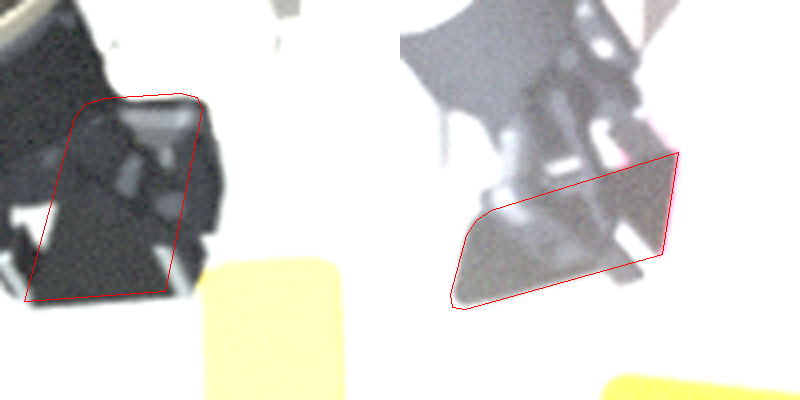

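The overlay of the predicted outline (red) matches the held scraper to about 1–2 mm in both views. The side-view nose is at (455,305) and the tail at (665,250). Next I'll insert it with a force guard.

```bash
cat > s4.py <<'E'
from h import *
hp=np.load("p.npz")["hp"]; a,h=.014,.008
OH=[180,np.degrees(TH),np.degrees(hp[2])]
ax=R.from_euler('ZY',[hp[2],TH])
slot=lambda x,y,z:place(hp,slot2h([x,y,z]))[0]
insl=lambda w:ax.inv().apply(w).round(2)
f0=robot.current_wrist_force()
robot.servo_line(slot(-.130+a,0,h),OH,.12)
for n in(.002,.02,.045,.065,.085,.093):
    st=robot.servo_line(slot(n-.12+a,0,h),OH,.06,force_limit=20)
    print(n,st,insl(np.array(robot.current_wrist_force())-f0),(ax.inv().apply(robot.current_tcp_pos()-slot(0,0,0))*1000).round(1),robot.current_grip_width())
    if st: break
print(robot.current_time())
E
python3 s4.py
```

```text
0.002 False [ 0.19 -0.51 -0.27] [-103.9    0.     8. ] 0.05854554494670638
0.02 False [ 0.83 -0.26 -1.43] [-85.8  -0.1   7.7] 0.057748052893590765
0.045 False [ 0.07 -0.1  -0.84] [-60.9  -0.1   7.7] 0.05789548200085421
0.065 False [-0.6  -0.37 -0.35] [-40.7  -0.1   7.7] 0.0578849675483701
0.085 False [ 3.49 -0.19 -3.2 ] [-20.4  -0.    8. ] 0.05825544337471062
0.093 False [ 2.76  0.22 -1.25] [-12.6   0.    7.9] 0.05809963841827016
17.25
```

```bash
cat > s5.py <<'E'
from h import *
hp=np.load("p.npz")["hp"]
OH=[180,np.degrees(TH),np.degrees(hp[2])]
ax=R.from_euler('ZY',[hp[2],TH])
slot=lambda x,y,z:place(hp,slot2h([x,y,z]))[0]
tcp=lambda:(ax.inv().apply(robot.current_tcp_pos()-slot(0,0,0))*1000).round(1)
hand.move_gripper(.085)
robot.servo_line(slot(-.06,0,.008),OH,.12)
hand.move_gripper(.026); robot.pause(.2)
print(robot.current_grip_width())
print(robot.servo_line(slot(-.034,0,.010),OH,.08,force_limit=8),tcp())
f0=np.array(robot.current_wrist_force())
st=robot.servo_line(slot(-.014,0,.010),OH,.04,force_limit=18)
print(st,tcp(),ax.inv().apply(robot.current_wrist_force()-f0)); robot.pause(.4)
robot.servo_line(slot(-.07,0,.010),OH,.15)
robot.servo_line(slot(-.10,0,.10),OH,.2)
robot.move_pose(slot(-.22,0,.10),OH)
t=imaging.camera("top")[:,:,::-1];s=imaging.camera("side")[:,:,::-1]
cv2.imwrite("pics/top4.png",t);cv2.imwrite("pics/side4.png",s)
k=lambda a:cv2.resize(a,(400,400),interpolation=cv2.INTER_CUBIC)
cv2.imwrite("pics/v4.png",np.hstack([k(t[100:180,90:170]),k(s[245:325,165:245])]))
print(robot.current_time())
E
python3 s5.py
```

```text
0.025802193874446978
False [-33.8  -0.1   9.7]
True [-19.5  -0.1   9.3] [-7.38306689  0.18977856  4.24684022]
22.05
```

View pics/v4.png

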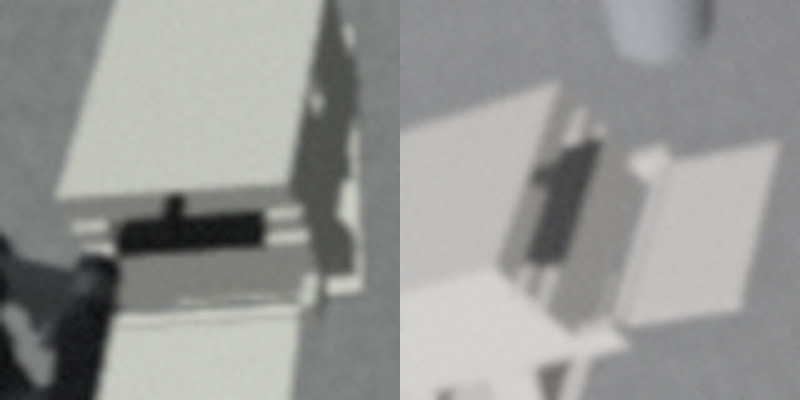

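The scraper is home: the push stopped hard on the end stop, and only a thin tail shows at v4-left (118–262, 212–255). Next I'll check that tail numerically and plan the flap closing.

```bash
cat > s6.py <<'E'
from h import *
hp=np.load("p.npz")["hp"]
slot=lambda x,y,z:place(hp,slot2h([x,y,z]))[0]
for x in(-.008,-.012,-.02): print(x,((proj("top",[slot(x,.03,-.0025),slot(x,-.03,-.0025),slot(x,.03,.0025)])-[90,100]+.5)*5-.5).round().tolist())
F=[(-.15,.06),(-.15,-.075),(-.045,-.075),(-.05,-.04),(-.05,-.01),(-.042,0),(-.028,.005),(-.010,.005),(-.09,.005),(-.15,.06)]
def tool(pitch,flip):
    r=R.from_euler('ZY',[hp[2],np.radians(90+pitch)])
    if flip: r=r*R.from_euler('z',np.pi)
    return r
def wp(r,f): return slot(f[0],0,f[1])-.025*r.as_matrix()[:,2]
if __name__=="__main__":
    for p in(32,40,45,52,60):
        for fl in(0,1):
            r=tool(p,fl);o=r.as_euler('xyz',degrees=True)
            q=[solve_ik(wp(r,f),o) for f in F]
            print(p,fl,[None if k is None else k.round().astype(int).tolist() for k in q[1:8:2]],sum(k is None for k in q))
E
python3 s6.py
```

```text
-0.008 [[112.0, 252.0], [260.0, 242.0], [107.0, 242.0]]
-0.012 [[110.0, 258.0], [259.0, 248.0], [105.0, 249.0]]
-0.02 [[106.0, 272.0], [256.0, 262.0], [102.0, 263.0]]
32 0 [None, [40, 47, 148, 212, 70, 99], [37, 40, 145, 212, 62, 93], [35, 42, 142, 209, 61, 92]] 1
32 1 [None, [40, 47, 148, 212, 70, -81], [37, 40, 145, 212, 62, -87], [35, 42, 142, 209, 61, -88]] 1
40 0 [None, [37, 38, 145, 212, 52, 92], [35, 32, 141, 213, 45, 85], [32, 35, 138, 211, 44, 85]] 1
40 1 [None, [37, 38, 145, 212, 52, -88], [35, 32, 141, 213, 45, -95], [32, 35, 138, 211, 44, -95]] 1
45 0 [[47, 30, 151, 222, 46, 91], [35, 33, 142, 214, 41, 86], [33, 29, 138, 217, 34, 79], [31, 31, 135, 215, 33, 79]] 0
45 1 [[47, 30, 151, 222, 46, -89], [35, 33, 142, 214, 41, -94], [33, 29, 138, 217, 34, -101], [31, 31, 135, 215, 33, -101]] 0
52 0 [[43, 23, 147, 228, 31, 78], [32, 29, 138, 220, 27, 76], [30, 25, 134, 229, 21, 64], [29, 28, 131, 226, 20, 65]] 0
52 1 [[43, 23, 147, 228, 31, -102], [32, 29, 138, 220, 27, -104], [30, 25, 134, 229, 21, -116], [29, 28, 131, 226, 20, -115]] 2
60 0 [[38, 19, 142, 249, 17, 52], [29, 26, 132, 245, 14, 47], [28, 23, 128, -87, 12, 17], [26, 26, 125, -88, 11, 17]] 0
60 1 [[38, 19, 142, 249, 17, -128], [29, 26, 132, 245, 14, -133], [28, 23, 128, -87, 12, -163], [26, 26, 125, -88, 11, -163]] 1
```

```bash
cat > s7.py <<'E'
from s6 import *
r=tool(45,0);o=r.as_euler('xyz',degrees=True)
hand.move_gripper(0.0)
q=np.array(robot.current_joint_pos(),float); print(q.round(),robot.current_tcp_pos())
qt=np.array(solve_ik(wp(r,F[0]),o)); print(qt.round())
q1=q.copy(); q1[4]=18; robot.movej(q1)
q2=q1.copy(); q2[3]=qt[3]; q2[5]=qt[5]; robot.movej(q2)
robot.movej(qt)
robot.servo_line(wp(r,F[1]),o,.15)
print(robot.servo_line(wp(r,F[2]),o,.12,force_limit=12),robot.current_time())
for f,v in zip(F[3:7],(.1,.08,.08,.06)): print(robot.servo_line(wp(r,f),o,v,force_limit=12))
st=robot.servo_line(wp(r,F[7]),o,.03,force_limit=8)
ax=R.from_euler('ZY',[hp[2],TH])
print(st,(ax.inv().apply(robot.current_tcp_pos()+.025*r.as_matrix()[:,2]-slot(0,0,0))*1000).round(1))
robot.pause(.2)
robot.servo_line(wp(r,F[8]),o,.12); robot.servo_line(wp(r,F[9]),o,.2)
t=imaging.camera("top")[:,:,::-1];s=imaging.camera("side")[:,:,::-1]
k=lambda a:cv2.resize(a,(400,400),interpolation=cv2.INTER_CUBIC)
cv2.imwrite("pics/v5.png",np.hstack([k(t[80:180,80:180]),k(s[245:345,145:245])]))
print(robot.current_time(),robot.current_wrist_force())
E
python3 s7.py
```

```text
-0.008 [[112.0, 252.0], [260.0, 242.0], [107.0, 242.0]]
-0.012 [[110.0, 258.0], [259.0, 248.0], [105.0, 249.0]]
-0.02 [[106.0, 272.0], [256.0, 262.0], [102.0, 263.0]]
[ 19.  29.  88.   8.  94. 103.] [0.44540925 0.23036101 0.31487184]
[ 38.  10. 139. 251.  25.  46.]
False 31.7167
False
False
False
False
True [-18.3  -0.1   4.9]
35.5833 [0.66143164 0.79805433 0.25823834]
```

View pics/v5.png

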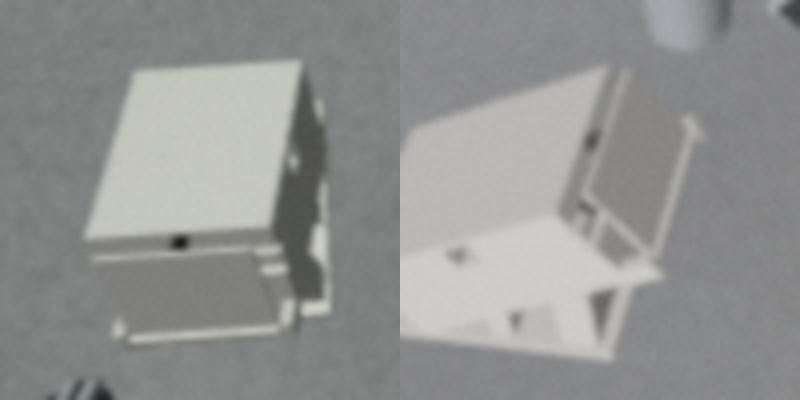

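The flap lies parallel to the face, pressed to the rubber stop (free edge at v5-left (95,258)–(255,250)), and the arm is clear. Handing in.

```bash
python3 -c "
from rig import workorder; print(workorder.finish_job())"
```

```text
the job is handed in; nothing more can be done
None
```

I pushed the black scraper into the holder's slot until it hit the stop, shut the flap against its rubber stop and moved the arm clear, then handed the job in at about 36 s on the robot's clock; no verdict came back.

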